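Seat a round blank in the V-block of a drilling fixture and clamp it

ROBOT

A 6-joint arm with a two-finger parallel gripper is mounted at the origin on the work surface. World frame = base frame: x ahead of the robot, y to its left, z up, the work surface at z = 0. Lengths are in m, angles in rad, forces in N, time in s.
With the tool pointing down it reaches from about 0.275 to 0.825 m from the base axis. Payload 4.9 kg.
Tool frame: the origin (TCP) lies midway between the tips of the shut fingers; the grasp point (between the pads) lies behind it (env.grasp_offset is the y of the grasp point in the tool frame, in m); y points along the fingers, z is the direction in which the jaws open and shut, and the axes are right-handed (so a half turn about y gives the same grasp; the last joint's range is limited). The gripper opens to 85 mm and grips with 20 to 120 N. Pads are 22 mm wide; open, the fingers measure 114 mm over their backs; the gripper's body (76 mm by 85 mm) begins 54 mm behind the grasp point. The pads swing forward as they close: fully open they stand 13 mm farther back than shut.
Start: joints at [-1.437, 0.326, -0.193, 1.052, 0, 1.437], TCP at [0.146, -0.53, 0.231] pointing down, gripper open.
Joint ranges: [-2.65, 2.65], [-0.97, 1.79], [-1.3, 1.35], [-1.93, 2.1], [-1.47, 1.37], [-3.14, 3.14]. Speed limits (rad/s): [2.57, 2.57, 3.14, 3.14, 3.14, 3.14].

INTERFACE

Orientations are given as a rotation vector (axis times angle).
In Python, from plant import env, vision gives the robot as it stands.
- The arm moves only by the tool apply_moves, never from a script. Its argument "deltas" is a list of rows, each a list of 2 entries, a list of its own where there are three numbers: the shift along the tool's x, y, z in m, then the turn, a rotation vector about the tool's x, y, z in degrees. In form: [[[dx, dy, dz], [wx, wy, wz]], ...]. A call has 1 to 10 rows; each row is the pose to reach, as a shift and turn from the pose measured when the call began, along the tool's axes at that moment; what a row does not reach only later rows make up. A row lasts 1/10 s, in which the tool goes at most 50 mm and 8.59 degrees, less where a joint would pass 70% of its speed; a pose out of reach is approached as far as the arm can. A call with a gripper value outside its range is refused whole. "gripper" is the finger opening in m, from 0 to 0.0854, set as the call begins (left out, the last holds). The fingers move at their own pace and stop on an object; "squeeze" is the grip in N (left out, the last holds). Time passes only in rows, so rows that repeat a pose let the fingers close. It gives the time, the measured TCP pose, the force and the opening at its end, in the units of the state.
- env.read_state(): the state, without advancing time (a new reading comes with each control period).
- vision.grab_frame(name): name is "scene" or "top" or "wrist"; returns a dict with "image" (420x560x3 uint8, red, green, blue), "depth" (420x560 float32, m along the optical axis (not along the pixel's ray), 0 where there is no reading), "fx", "fy", "cx", "cy" (pixels), "k1" (the pictures are not rectified: a ray, as slopes to the right and down, at radius r is drawn at 1 + k1 r^2 times it, then the intrinsics apply), "R" (3x3) and "t" (3): a world point X has camera coordinates R X + t; the wrist camera has in their place "T_tool_cam" (4x4, takes a point from camera to tool coordinates, whose origin is the TCP and whose axes are the tool frame's). Camera axes: x right, y down, z forward; pixel columns grow to the right and rows downward; lengths in m; the calibration is good to about 2 mm. A picture is of the moment at which its call begins: read the wrist's pose just before it.
- env.job_done(): hands the job in, once; it reports no verdict.
The state is a dict: "time_s": time; "joint_pos": joint angles; "joint_vel": joint speeds; "tau": joint torques, N m; "ee_pos": TCP position; "eef_rot": TCP orientation; "wrist_force": force on the tool from outside, world axes, zero at the start; "torque": the same for the moment, N m; "opening": finger opening in m.
Only numpy, scipy, OpenCV 4.12 (cv2) and the standard library are available. Lean on these libraries where they do the work, as an engineer would, in place of code of your own. Each camera call takes 0.05 s, during which the arm holds its last target. There are 200 camera calls.

TASK

Load the drilling fixture for the next part: take the thick round aluminium blank from the stock tray, stand it on the fixture plate in front of the V-block and, with the clamp still open, push it into the V, upright and flat on the plate, until it bears evenly on both faces; hold it home for about a second with a steady push of a good kilogram (about 12 N), never ramming it with anything near two. Then let go and swing the clamp lever fully over, so that the pad holds the blank upright and home against both faces. Leave the other bars and tools where they are.

Things in the scene. Friction and masses are not known exactly. Their poses are not given: they have to be found in the camera images.
- blank: The part: a plain solid aluminium round, diameter 40 mm, height 100 mm, about 0.34 kg (0.27 to 0.45), lightly oiled, standing on end in the stock tray; the thickest round of the three bars there. Origin at the centre of its underside, z up along its axis.
- fixture: Drilling fixture bolted to the bench: dark steel plate 196 x 120 x 20 mm with a bright V-block at one end, a grey clamp housing (from x = 60 mm, 45 mm above the plate) at the other. Origin at bench level right below the axis of a seated blank (whose own origin is then 20 mm higher). +x from V-block to clamp along the plate, y across, z up. Plate and V are ground and oiled, friction about 0.2.
- v_left: +y cheek of the V-block, with one face of the V; origin and axes as the fixture. The V-block is 70 mm high above the plate (top 90 mm above the bench), 90 mm wide, back at x = -48 mm. Its V is upright and opens to +x: 90 degrees between the faces, each 45 degrees to x, root at x = -28.3 mm, mouth at x = +1.7 mm, 60 mm wide.
- v_right: -y cheek of the V-block, with the other face of the V, mirror image of v_left; origin and axes as the fixture.
- pad: Brass clamp pad, an upright 24 mm disc centred 24 mm above the plate; origin at the centre of the face that looks to the V. Clamp open: face at fixture x = +32 mm, 12 mm clear of a seated blank; nothing of it is over 36 mm above the plate. Sprung, 5 N per mm: closed on a seated blank it is pressed in 3 mm and holds with about 15 N.
- clamp_lever (a joint): Lever angle (rad): 0 open (lever along fixture +y), 1.5 fully over at its stop (about along +x, away from the V). Starts at 0 to 0.2. Turns level, clockwise from above, about an upright pivot at fixture x = +86 mm, y = 0; needs 3 to 5 N at the handle and stays where left. It drives the pad 10 mm per rad towards the V (15 mm in all); the last 3 mm clamp.
- lever_handle (a point): Middle of the lever's upright black handle: a round grip of 22 mm diameter, 41 mm tall, 95 mm from the lever's pivot, its middle 99 mm above the bench and its top 120 mm.
- stock_tray: Low open plywood tray, 270 x 100 mm, rim 30 mm high, inner floor 6 mm above the bench; origin at the centre of its underside, x along its length. Three bars of 100 mm height stand in it in a row along x, about 80 mm apart, in any order.
- hex_bar: Bystander in the tray: hexagonal aluminium bar, 36 mm across flats, 100 mm tall; origin at the centre of its underside.
- thin_bar: Bystander in the tray: thin round aluminium bar, diameter 25 mm, 100 mm tall; origin at the centre of its underside.
- spanner: Bystander: open spanner lying flat on the bench between tray and fixture, 190 mm long.
- hammer: Bystander: hammer lying on the bench to the robot's right, 270 mm long.
- chuck_key: Bystander: drill chuck key lying on the bench, 90 mm long.
- gauge_case: Bystander: flat black instrument case, 190 x 75 x 30 mm, beyond the fixture.
- oil_bottle: Bystander: white oil bottle standing beyond the fixture, diameter 60 mm, height 150 mm.
- parts_tin: Bystander: open steel tin, diameter 80 mm, height 75 mm, beyond the tray.
Things that resemble listed ones, but are neither listed nor needed, are in the scene too. Leave any purple or yellow look-alike of the blank alone.

How it is judged:
On the way:
1. with the clamp still open (lever under 0.4 rad) the blank, standing upright on the plate, is pressed home in the V: it bears on both faces with more than 3 N each for 1 s (contact force between blank and v_left above 3 N and contact force between blank and v_right above 3 N and value of joint clamp_lever below 0.4 rad and angle between blank's own z axis and vertical below 0.03 rad and z of blank in the frame of fixture between 0.017 and 0.023 m), for 1 s.
At the end, for the whole second after the job is handed in: Blank upright on the plate (tilt under 0.04 rad, foot within 3 mm, axis within 2 mm of the seated axis in x and y), bearing on both V faces with over 3 N each and on the pad with over 5 N; lever above 1.4 rad; blank at rest (value of joint clamp_lever above 1.4 rad and contact force between blank and v_left above 3 N and contact force between blank and v_right above 3 N and contact force between blank and pad above 5 N and angle between blank's own z axis and vertical below 0.04 rad and linear speed of blank below 0.01 m/s and z of blank in the frame of fixture between 0.017 and 0.023 m and x of blank in the frame of fixture between -0.002 and 0.002 m and y of blank in the frame of fixture between -0.002 and 0.002 m); the robot touches nothing.
It fails at once if the blank is rammed into the V-block: more than 20 N on either face (contact force between blank and v_left above 20 N or contact force between blank and v_right above 20 N).
It fails at once if the blank is knocked over (angle between blank's own z axis and vertical above 0.6 rad).
It fails at once if another bar or tool is moved by more than 25 mm (distance of any of hex_bar, thin_bar, spanner, hammer, chuck_key, gauge_case, oil_bottle, parts_tin from where it was at the start of the episode above 0.025 m).
It also fails if it takes over 64 s, if anything falls off the work surface, if the arm or the gripper's body presses on something with over 40 N, if the wrist force passes 120 N, or if a joint passes its speed limit or range.

## Working session

There is one attempt and no reset: what is moved stays moved. The work goes in short steps, Python scripts to look and compute and a tool call to move; the robot and the scene stay as the last step left them, time stands still between calls to the robot, and variables do not carry over. Pictures are saved under pics/ and viewed, about 8 in all and at most 12, crops included, and the job is handed in when it is done.

Besides the shell and the picture viewer there is one more tool, called as name([rows], argument=value, ...), one row to a line, values as JSON. apply_moves: Moves the arm, as the interface text tells. Its arguments: {"type":"object","properties":{"deltas":{"type":"array","items":{"type":"array"}},"gripper":{"type":"number"},"squeeze":{"type":"number"}},"required":["deltas"]}

```bash
mkdir -p pics; ls; cat > h.py <<'E'
import numpy as np, cv2, sys
from scipy.spatial.transform import Rotation as Ro
from plant import env, vision
def grab(n):
    s=env.read_state(); f=vision.grab_frame(n)
    if n=="wrist":
        T=np.eye(4); T[:3,:3]=Ro.from_rotvec(s["eef_rot"]).as_matrix(); T[:3,3]=s["ee_pos"]
        W=T@np.array(f["T_tool_cam"]); f["R"]=W[:3,:3].T; f["t"]=-W[:3,:3].T@W[:3,3]
    f["R"]=np.array(f["R"]);f["t"]=np.array(f["t"])
    f["K"]=np.array([[f["fx"],0,f["cx"]],[0,f["fy"],f["cy"]],[0,0,1.]]); f["D"]=np.array([f["k1"],0,0,0.])
    return f
def save(f,p,crop=None,s=1):
    im=f["image"][...,::-1]
    if crop: im=im[crop[1]:crop[3],crop[0]:crop[2]]
    cv2.imwrite("pics/"+p,cv2.resize(im,None,fx=s,fy=s,interpolation=cv2.INTER_CUBIC))
def rays(f,px):
    q=cv2.undistortPoints(np.array(px,float).reshape(-1,1,2),f["K"],f["D"]).reshape(-1,2)
    d=np.c_[q,np.ones(len(q))]@f["R"]; return -f["R"].T@f["t"],d
def plane(f,px,z):
    c,d=rays(f,px); return c+d*((z-c[2])/d[:,2])[:,None]
def proj(f,X):
    return cv2.projectPoints(np.array(X,float).reshape(-1,1,3),cv2.Rodrigues(f["R"])[0],f["t"],f["K"],f["D"])[0].reshape(-1,2)
def cloud(f):
    v,u=np.mgrid[:420,:560]; c,d=rays(f,np.c_[u.ravel(),v.ravel()])
    return (c+d*f["depth"].reshape(-1,1)).reshape(420,560,3)
def dpt(f,u,v):
    c,d=rays(f,[[u,v]]); return (c+d*f["depth"][v,u])[0]
E
python3 - <<'E'
from h import *
print(env.read_state(), env.grasp_offset)
for n in ("top","scene"):
    f=grab(n); save(f,n+"0.png",s=1.4); np.savez("/tmp/"+n,**f); print(n,-f["R"].T@f["t"],f["fx"],f["k1"])
E
```

```text
pics
{'time_s': 0.0, 'joint_pos': array([-1.43717839e+00,  3.26947489e-01, -1.93630579e-01,  1.05198490e+00,
       -6.46869928e-06,  1.43656838e+00]), 'joint_vel': array([ 0.00077452, -0.00034671, -0.00023632,  0.00045165,  0.00138013,
        0.00084419]), 'tau': array([ 3.97965559e-04, -4.43395221e+01,  2.62442440e+01,  1.54141575e-02,
       -2.66175002e-04,  5.27963294e-06]), 'ee_pos': array([ 0.14547353, -0.52978858,  0.23048215]), 'eef_rot': array([-0.28001578,  2.08016344, -2.07645863]), 'wrist_force': array([-0.13777854,  0.53650357, -0.50945581]), 'torque': array([ 0.00104633,  0.07997376, -0.0145405 ]), 'opening': 0.0852829717947327} -0.0187
top [0.23476052 0.01271016 1.5321651 ] 542.9124277807157 -0.08354217526914824
scene [ 0.99914202 -0.49893702  0.94527046] 441.8246972418879 -0.062147117157542224
```

View pics/top0.png

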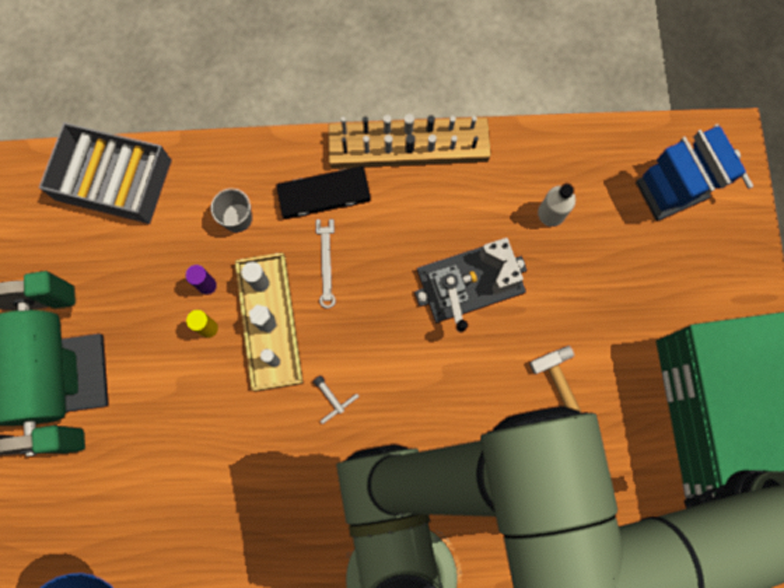

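View pics/scene0.png

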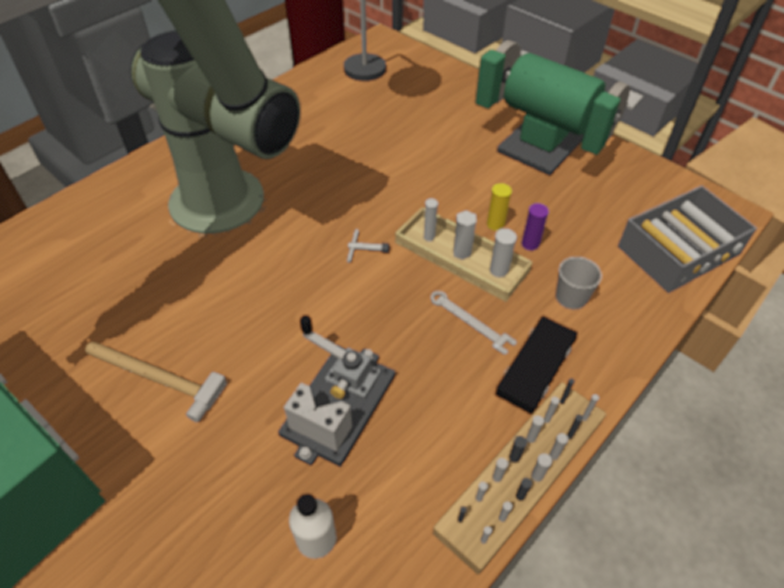

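Top view (zoomed pixels): the possible blanks are the end bar at (252,275), the middle bar at (262,318), the thin bar at (268,357), the purple one at (197,278) and the yellow one at (198,323). The fixture has its V-block at (500,262), clamp at (450,283) and handle at (461,325). The end bar looks like the thick round one, and I'll check that from close by.

```bash
python3 - <<'E'
from h import *
F={n:dict(np.load(f"/tmp/{n}.npz")) for n in("top","scene")}
C={n:cloud(F[n]) for n in F}
# bars top faces
for n in F:
    P=C[n]; g=F[n]["image"].astype(int); grey=(g.max(2)-g.min(2)<50)
    m=(grey&(P[...,2]>.088)&(P[...,2]<.125)).astype(np.uint8)
    k,l,st,ce=cv2.connectedComponentsWithStats(m)
    for i in range(1,k):
        if st[i,4]>25:
            p=P[l==i]; print(n,st[i,4],ce[i].round(1),"mean",p.mean(0).round(4),"ext",np.ptp(p,axis=0).round(3),"minarea",np.round(cv2.minAreaRect(p[:,:2].astype(np.float32))[1],3))
f=F["top"];print("proj scene of handle etc")
for n,pts in (("top",[(252,268),(262,313),(269,353),(461,325),(500,262)]),):
    for u,v in pts: print((u,v),dpt(f,int(u/1.4),int(v/1.4)).round(4))
save(F["top"],"fix.png",(130,160,390,290),3)
E
```

```text
top 37 [291.8  84.3] mean [ 0.9073 -0.0609  0.0927] ext [0.021 0.018 0.01 ] minarea [0.019 0.018]
top 27 [276.   84.6] mean [ 0.9071 -0.0157  0.0955] ext [0.016 0.012 0.01 ] minarea [0.011 0.016]
top 31 [292.6  98.8] mean [ 0.8628 -0.061   0.092 ] ext [0.019 0.015 0.01 ] minarea [0.014 0.02 ]
top 127 [503.7 119.3] mean [ 0.7678 -0.6527  0.1152] ext [0.097 0.039 0.026] minarea [0.104 0.012]
top 214 [473.6 133.3] mean [ 0.7325 -0.5634  0.106 ] ext [0.097 0.064 0.037] minarea [0.106 0.032]
top 27 [533.4 128.9] mean [ 0.7446 -0.748   0.0915] ext [0.027 0.012 0.008] minarea [0.028 0.01 ]
top 244 [398.9 143.9] mean [ 0.7103 -0.3484  0.1049] ext [0.053 0.054 0.036] minarea [0.055 0.048]
top 369 [360.  186.8] mean [ 0.5958 -0.2321  0.092 ] ext [0.098 0.068 0.015] minarea [0.09  0.051]
top 173 [179.9 194.6] mean [0.5936 0.2596 0.1047] ext [0.04  0.036 0.023] minarea [0.036 0.04 ]
top 75 [ 48.  213.9] mean [0.5552 0.6185 0.1128] ext [0.044 0.048 0.027] minarea [0.029 0.058]
top 32 [ 25.8 217.9] mean [0.5489 0.6845 0.1034] ext [0.006 0.028 0.037] minarea [0.004 0.028]
top 30 [  7.2 220.1] mean 
[... 2422 characters left out ...]
ene 69 [371.2 315.4] mean [ 0.8634 -0.0623  0.0916] ext [0.018 0.02  0.007] minarea [0.017 0.019]
scene 60 [401.  313.6] mean [ 0.9077 -0.0174  0.0944] ext [0.016 0.015 0.01 ] minarea [0.015 0.016]
scene 78 [388.6 328.9] mean [ 0.9076 -0.062   0.0909] ext [0.019 0.021 0.007] minarea [0.019 0.02 ]
scene 839 [ 29.5 362.8] mean [ 0.4449 -0.6101  0.1066] ext [0.027 0.146 0.037] minarea [0.014 0.148]
scene 548 [222.4 372.9] mean [ 0.7294 -0.3601  0.1042] ext [0.056 0.059 0.037] minarea [0.058 0.05 ]
proj scene of handle etc
(252, 268) [0.6015 0.2579 0.1131]
(262, 313) [0.5145 0.2414 0.1041]
(269, 353) [0.4347 0.2281 0.1109]
(461, 325) [ 0.47   -0.1356  0.1179]
(500, 262) [ 0.6018 -0.2278  0.0666]
```

View pics/fix.png

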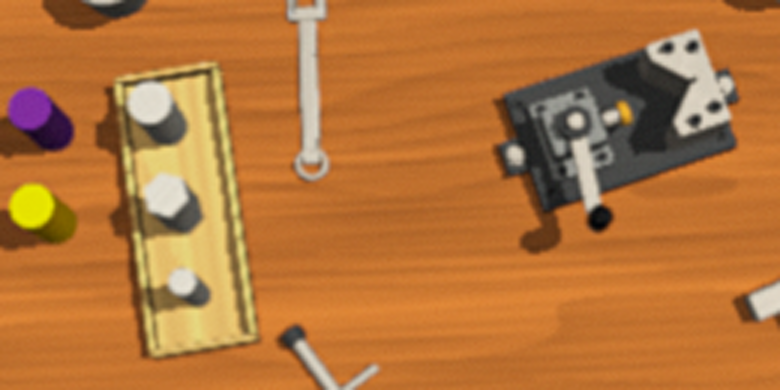

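The close crop shows that the end bar (crop (155,110)) has a round top about 40 mm across. The middle bar (172,200) is the hexagon and the one at (183,287) is thin, so the end bar is the blank. The V opens towards the clamp, with the handle at (600,217). The fixture lies on the way, so I'll look at it with the wrist camera first.

```bash
cat >> h.py <<'E'
def go(p,yawdir=None,verbose=True):
    """print delta to TCP position p, tool down, jaw axis (tool z) along world xy dir yawdir"""
    s=env.read_state(); R=Ro.from_rotvec(s["eef_rot"]).as_matrix()
    if yawdir is None: yd=R[:,2].copy()
    else: yd=np.r_[np.array(yawdir,float),0]
    yd[2]=0; yd/=np.linalg.norm(yd)
    if yd@R[:,2]<0: yd=-yd
    y=np.array([0,0,-1.]); G=np.c_[np.cross(y,yd),y,yd]
    print("shift",(R.T@(np.array(p)-s["ee_pos"])).round(4),"turn",np.degrees(Ro.from_matrix(R.T@G).as_rotvec()).round(2),"t",round(s["time_s"],2),"j6",s["joint_pos"][5].round(2),"F",s["wrist_force"].round(2),"open",round(s["opening"],4))
E
python3 - <<'E'
from h import *
f=grab("wrist"); print(np.array(f["T_tool_cam"]).round(3)); print(Ro.from_rotvec(env.read_state()["eef_rot"]).as_matrix().round(3))
go([.52,-.19,.33]); go([.52,-.19,.33],[-.95,-.30])
E
```

```text
[[ 0.001  0.962  0.274 -0.07 ]
 [ 0.    -0.274  0.962 -0.143]
 [ 1.    -0.    -0.001  0.   ]
 [ 0.     0.     0.     1.   ]]
[[-0.964 -0.     0.265]
 [-0.265  0.001 -0.964]
 [-0.    -1.    -0.001]]
shift [-0.4511 -0.0989 -0.2289] turn [ 0.08 -0.   -0.01] t 0.15 j6 1.44 F [ 0.58 -0.2   0.48] open 0.0854
shift [-0.4511 -0.0989 -0.2289] turn [7.000e-02 8.782e+01 5.000e-02] t 0.15 j6 1.44 F [ 0.58 -0.2   0.48] open 0.0854
```

apply_moves([
  [[-0.528,-0.1,-0.207],[0,0,0]],
  [[-0.528,-0.1,-0.207],[0,0,0]],
  [[-0.528,-0.1,-0.207],[0,0,0]],
  [[-0.528,-0.1,-0.207],[0,0,0]],
  [[-0.528,-0.1,-0.207],[0,0,0]],
  [[-0.528,-0.1,-0.207],[0,0,0]],
  [[-0.528,-0.1,-0.207],[0,0,0]],
  [[-0.528,-0.1,-0.207],[0,0,0]],
  [[-0.528,-0.1,-0.207],[0,0,0]],
  [[-0.528,-0.1,-0.207],[0,0,0]],
])

```text
time_s: 1.15
ee_pos: [0.5412, -0.2339, 0.318]
eef_rot: [-0.28, 2.08, -2.077]
wrist_force: [1.3, -0.6, -0.8]
opening: 0.0853
```

apply_moves([
  [[-0.04,0,-0.016],[0,0,0]],
  [[-0.04,0,-0.016],[0,0,0]],
  [[-0.04,0,-0.016],[0,0,0]],
  [[-0.04,0,-0.016],[0,0,0]],
])

```text
time_s: 1.55
ee_pos: [0.5747, -0.2084, 0.3176]
eef_rot: [-0.281, 2.081, -2.078]
wrist_force: [-0.2, 0.6, 0.2]
opening: 0.0854
```

```bash
python3 - <<'E'
from h import *
go([.6,-.19,.33])
f=grab("wrist"); save(f,"w1.png",s=1.4); np.savez("/tmp/w1",**f)
E
```

```text
shift [-0.0292 -0.0124 -0.0111] turn [0.11 0.   0.07] t 1.55 j6 2.41 F [-0.19  0.56  0.22] open 0.0854
```

View pics/w1.png

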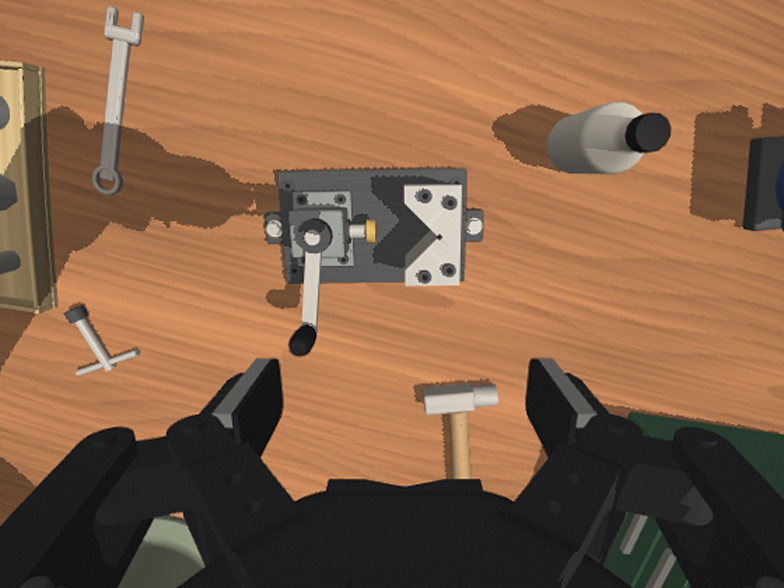

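The wrist view is sharp. The V-block top has corners at (404,185), (462,184), (460,285) and (405,286), with the V root at (439,237). The pad is at (371,231), the pivot at (313,236) and the handle at about (302,340).

```bash
python3 - <<'E'
from h import *
f=dict(np.load("/tmp/w1.npz")); P=cloud(f); g=f["image"].astype(int)
m=((g.min(2)>150)&(g.max(2)-g.min(2)<40)).astype(np.uint8); m[:, :280]=0; m[:,335:]=0; m[:125]=0;m[208:]=0
m=cv2.morphologyEx(m,cv2.MORPH_CLOSE,np.ones((3,3)))
c=max(cv2.findContours(m,cv2.RETR_EXTERNAL,cv2.CHAIN_APPROX_NONE)[0],key=cv2.contourArea)
print("Vblock z depth",np.median(P[m>0][:,2]))
W=plane(f,c.reshape(-1,2),.09)[:,:2]
ap=cv2.approxPolyDP((W*1e3).astype(np.float32).reshape(-1,1,2),5,True).reshape(-1,2);print(ap.round(1), (np.array(cv2.minAreaRect((W*1e3).astype(np.float32))[1])).round(1))
# axis from min-area rect of V block
(cx,cy),(w,h),a=cv2.minAreaRect((W*1e3).astype(np.float32)); B=cv2.boxPoints(((cx,cy),(w,h),a))
e=[(B[(i+1)%4]-B[i]) for i in range(4)]; L=[np.linalg.norm(x) for x in e]
xd=min(e,key=lambda x:abs(np.linalg.norm(x)-49.7)); xd=xd/np.linalg.norm(xd)
if xd[1]<0: xd=-xd
yd=np.array([-xd[1],xd[0]])
print("xdir",xd,"center",cx,cy,L); 
C=np.array([cx,cy])/1e3; O=C+xd*(.048-1.7e-3)/2   # centre lies at x=(-48+1.7)/2
print("origin",O)
fr=lambda X:(np.array([(X[...,:2]-O)@xd,(X[...,:2]-O)@yd])).T
Fx=fr(P); z=P[...,2]
dk=(g.max(2)<60)
for nm,mm in(("plate",(np.abs(Fx[...,0]+0)>-1)&dk&(z>.012)&(z<.028)&(np.abs(Fx[...,1])<.075)&(np.abs(Fx[...,0])<.16)),("handle",dk&(z>.075)&(np.hypot(Fx[...,0]-.086,Fx[...,1]-.095)<.04)),("pad",(g[...,0]-g[...,2]>70)&(z>.03)&(z<.075)&(np.abs(Fx[...,1])<.03)&(Fx[...,0]<.06)&(Fx[...,0]>0.01)),("pivot",(z>.07)&(np.hypot(Fx[...,0]-.086,Fx[...,1])<.02))):
    q=Fx[mm]; 
    print(nm,len(q), *( (q.mean(0).round(4),q.min(0).round(4),q.max(0).round(4),np.percentile(z[mm],[2,50,98]).round(4)) if len(q) else ()))
np.savez("/tmp/fix",O=O,xd=xd,yd=yd)
print("wrist px handle top ->",fr(plane(f,[[302/1.4,343/1.4]],.12)))
go([.6,.257,.30],[.164,-.986])
E
```

```text
Vblock z depth 0.09027070653918617
[[ 632.3 -193.1]
 [ 618.5 -196.9]
 [ 597.7 -237.7]
 [ 561.8 -213.7]
 [ 547.8 -217.6]
 [ 560.4 -263.7]
 [ 646.4 -239.6]] [89.5 49.3]
xdir [-0.27356416  0.96185374] center 596.9619750976562 -228.65673828125 [np.float32(49.3392), np.float32(89.49292), np.float32(49.3392), np.float32(89.49292)]
origin [ 0.59062896 -0.20638982]Traceback (most recent call last):
  File "<stdin>", line 21, in <module>
ValueError: operands could not be broadcast together with shapes (560,420) (420,560)
```

```bash
python3 - <<'E'
from h import *
f=dict(np.load("/tmp/w1.npz")); P=cloud(f); g=f["image"].astype(int)
O=np.array([0.5906,-0.2064]); xd=np.array([-.2736,.9619]); yd=np.array([-.9619,-.2736]); np.savez("/tmp/fix",O=O,xd=xd,yd=yd)
fr=lambda X:np.stack([(X[...,:2]-O)@xd,(X[...,:2]-O)@yd],-1)
Fx=fr(P); z=P[...,2]; dk=g.max(2)<90
for nm,mm in(("plate",dk&(z>.012)&(z<.028)&(np.abs(Fx[...,1])<.075)&(np.abs(Fx[...,0])<.16)),("handle",dk&(z>.075)&(np.hypot(Fx[...,0]-.086,Fx[...,1]-.095)<.04)),("pad",(g[...,0]-g[...,2]>70)&(z>.03)&(z<.075)&(np.abs(Fx[...,1])<.03)&(Fx[...,0]<.06)&(Fx[...,0]>0.01)),("pivot",(z>.07)&(np.hypot(Fx[...,0]-.086,Fx[...,1])<.02))):
    q=Fx[mm]; 
    print(nm,len(q), *( (q.mean(0).round(4),q.min(0).round(4),q.max(0).round(4),np.percentile(z[mm],[2,50,98]).round(4)) if len(q) else ()))
print("handle top px->",fr(plane(f,[[302/1.4,343/1.4]],.12)))
go([.6,.257,.30],[.164,-.986])
E
```

```text
plate 2849 [ 0.0385 -0.0063] [-0.1594 -0.0747] [0.1524 0.0605] [0.0132 0.0205 0.0236]
handle 314 [0.0959 0.0903] [0.0879 0.0834] [0.1067 0.1011] [0.0853 0.1145 0.121 ]
pad 102 [ 0.0357 -0.0011] [ 0.0317 -0.0106] [0.04   0.0098] [0.0475 0.055  0.0573]
pivot 2818 [0.0729 0.002 ] [ 0.0661 -0.0155] [0.1027 0.0198] [0.0773 0.3931 0.4125]
handle top px-> [[0.09382296 0.08935823]]
shift [-0.1472  0.0185 -0.4426] turn [0.09 5.82 0.05] t 1.6 j6 2.41 F [-0.66 -0.38 -0.79] open 0.0853
```

apply_moves([
  [[-0.147,0.0,-0.443],[0,5.8,0]],
  [[-0.147,0.0,-0.443],[0,5.8,0]],
  [[-0.147,0.0,-0.443],[0,5.8,0]],
  [[-0.147,0.0,-0.443],[0,5.8,0]],
  [[-0.147,0.0,-0.443],[0,5.8,0]],
  [[-0.147,0.0,-0.443],[0,5.8,0]],
  [[-0.147,0.0,-0.443],[0,5.8,0]],
  [[-0.147,0.0,-0.443],[0,5.8,0]],
  [[-0.147,0.0,-0.443],[0,5.8,0]],
  [[-0.147,0.0,-0.443],[0,5.8,0]],
])

```text
time_s: 2.6
ee_pos: [0.6074, 0.2248, 0.3186]
eef_rot: [-0.246, 2.134, -2.072]
wrist_force: [0.8, -0.5, 0.1]
opening: 0.0851
```

apply_moves([
  [[0,0,0],[0,0,0]],
  [[0,0,0],[0,0,0]],
])

```text
time_s: 2.8
ee_pos: [0.6074, 0.2232, 0.3185]
eef_rot: [-0.244, 2.134, -2.074]
wrist_force: [0.3, 0.3, -0.3]
opening: 0.0852
```

```bash
python3 - <<'E'
from h import *
f=grab("wrist"); save(f,"w2.png"); np.savez("/tmp/w2",**f)
P=cloud(f); g=f["image"].astype(int); z=P[...,2]; s=env.read_state(); print(s["ee_pos"])
m=((g.max(2)-g.min(2)<40)&(np.hypot(P[...,0]-.6,P[...,1]-.257)<.04)&(z>.095)&(z<.115)).astype(np.uint8)
m=cv2.morphologyEx(m,cv2.MORPH_OPEN,np.ones((3,3)))
c=max(cv2.findContours(m,cv2.RETR_EXTERNAL,cv2.CHAIN_APPROX_NONE)[0],key=cv2.contourArea)
print("z",np.median(z[m>0]))
W=plane(f,c.reshape(-1,2),.106)[:,:2]*1e3; print("blank",cv2.minEnclosingCircle(W.astype(np.float32)),cv2.fitEllipse(W.astype(np.float32)))
E
```

```text
[0.60742622 0.2229397  0.31861551]
z 0.10654140266393697
blank ((597.4825439453125, 261.4742431640625), 20.635255813598633) ((597.4951782226562, 261.8721008300781), (37.894893646240234, 40.371429443359375), 76.87842559814453)
```

View pics/w2.png

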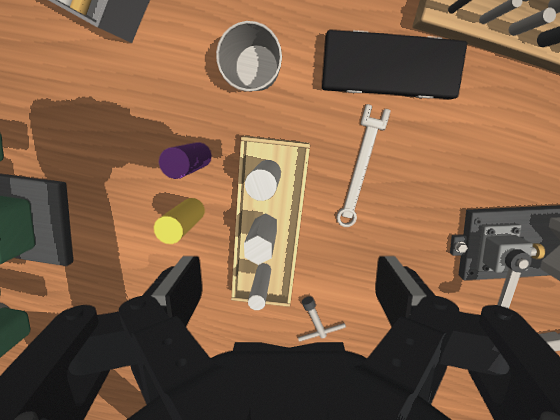

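The blank's top centre measures (0.5975, 0.2615) at z = 0.1065. Its diameter is about 40 mm, which agrees with the text. Image (262,183) is the round blank, and the hexagon below it is at (258,246).

```bash
python3 - <<'E'
from h import *
go([.5975,.2615,.15],[.164,-.986])
E
```

```text
shift [ 0.0007  0.1697 -0.035 ] turn [1.64 3.47 0.18] t 2.85 j6 3.14 F [ 0.15 -0.57 -0.42] open 0.0853
```

```bash
python3 - <<'E'
from h import *
go([.5975,.2615,.16],[.986,.164])
E
```

```text
shift [ 0.0007  0.1597 -0.0352] turn [  1.41 -86.53  -1.14] t 2.85 j6 3.14 F [ 0.15 -0.57 -0.42] open 0.0853
```

apply_moves([
  [[0,0.04,-0.035],[1.4,-86.5,-1.1]],
  [[0,0.08,-0.035],[1.4,-86.5,-1.1]],
  [[0,0.12,-0.035],[1.4,-86.5,-1.1]],
  [[0,0.14,-0.035],[1.4,-86.5,-1.1]],
  [[0,0.15,-0.035],[1.4,-86.5,-1.1]],
  [[0,0.15,-0.035],[1.4,-86.5,-1.1]],
  [[0,0.15,-0.035],[1.4,-86.5,-1.1]],
  [[0,0.15,-0.035],[1.4,-86.5,-1.1]],
  [[0,0.15,-0.035],[1.4,-86.5,-1.1]],
  [[0,0.15,-0.035],[1.4,-86.5,-1.1]],
], gripper=0.06, squeeze=50)

```text
time_s: 3.85
ee_pos: [0.5986, 0.2592, 0.17]
eef_rot: [-1.28, 1.09, -1.09]
wrist_force: [0.2, 0.3, -0.0]
opening: 0.0597
```

```bash
python3 - <<'E'
from h import *
go([.5975,.2615,.16],[.986,.164])
f=grab("wrist"); save(f,"w3.png"); np.savez("/tmp/w3",**f)
P=cloud(f); g=f["image"].astype(int); z=P[...,2]; 
m=((g.max(2)-g.min(2)<40)&(np.hypot(P[...,0]-.5975,P[...,1]-.2615)<.03)&(z>.098)&(z<.113)).astype(np.uint8)
m=cv2.morphologyEx(m,cv2.MORPH_OPEN,np.ones((3,3)))
cs=cv2.findContours(m,cv2.RETR_EXTERNAL,cv2.CHAIN_APPROX_NONE)[0]
if cs:
    c=max(cs,key=cv2.contourArea)
    W=plane(f,c.reshape(-1,2),.106)[:,:2]*1e3; print("z",np.median(z[m>0]),"blank",cv2.minEnclosingCircle(W.astype(np.float32)),c.min((0,1)),c.max((0,1)))
E
```

```text
shift [-0.0024  0.0101 -0.0007] turn [-0.02 -0.26 -0.01] t 3.85 j6 1.71 F [ 0.18  0.35 -0.03] open 0.0597
z 0.10648354331257837 blank ((596.3856201171875, 262.9879455566406), 20.47333335876465) [259 190] [311 242]
```

apply_moves([
  [[-0.0035,0.0,-0.001],[0,0,0]],
  [[-0.0035,0.035,-0.001],[0,0,0]],
  [[-0.0035,0.065,-0.001],[0,0,0]],
  [[-0.0035,0.085,-0.001],[0,0,0]],
  [[-0.0035,0.092,-0.001],[0,0,0]],
  [[-0.0035,0.092,-0.001],[0,0,0]],
])

```text
time_s: 4.5
ee_pos: [0.5964, 0.2619, 0.0773]
eef_rot: [-1.283, 1.09, -1.089]
wrist_force: [-0.2, -0.1, 0.7]
opening: 0.0599
```

apply_moves([
  [[0,0,0],[0,0,0]],
  [[0,0,0],[0,0,0]],
  [[0,0,0],[0,0,0]],
  [[0,0,0],[0,0,0]],
  [[0,0,0],[0,0,0]],
  [[0,0,0],[0,0,0]],
], gripper=0.03, squeeze=50)

```text
time_s: 5.1
ee_pos: [0.5972, 0.2621, 0.0789]
eef_rot: [-1.281, 1.089, -1.09]
wrist_force: [-1.0, -1.4, 5.6]
opening: 0.0391
```

apply_moves([
  [[0,-0.01,0],[0,0,0]],
  [[0,-0.03,0],[0,0,0]],
  [[0,-0.06,0],[0,0,0]],
  [[0,-0.1,0],[0,0,0]],
  [[0,-0.13,0],[0,0,0]],
  [[0,-0.13,0],[0,0,0]],
  [[0,-0.13,0],[0,0,0]],
])

```text
time_s: 5.8
ee_pos: [0.597, 0.2621, 0.2087]
eef_rot: [-1.281, 1.088, -1.09]
wrist_force: [-0.2, -0.7, -5.0]
opening: 0.0386
```

```bash
python3 - <<'E'
from h import *
d=np.load("/tmp/fix.npz"); O,xd,yd=d["O"],d["xd"],d["yd"]
p=O+.007*xd
go([*p,.22],-yd)
f=grab("scene"); save(f,"s2.png",(250,60,450,210),3)
f=grab("wrist"); P=cloud(f); save(f,"w4.png")
E
```

```text
shift [ 0.4544 -0.0113 -0.0826] turn [-0.06 -6.61  0.01] t 5.8 j6 1.71 F [-0.21 -0.69 -5.01] open 0.0386
```

View pics/s2.png

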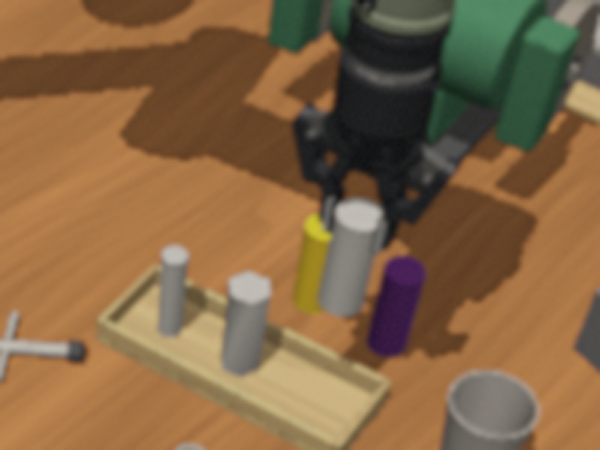

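The blank (350,260 in the crop) is held upright by its top, and the other bars haven't moved. Next I carry it over the fixture.

apply_moves([
  [[0.01,-0.011,-0.002],[0,-0.5,0]],
  [[0.03,-0.011,-0.006],[0,-1,0]],
  [[0.06,-0.011,-0.011],[0,-1.5,0]],
  [[0.1,-0.011,-0.018],[0,-2,0]],
  [[0.145,-0.011,-0.026],[0,-2.5,0]],
  [[0.19,-0.011,-0.035],[0,-3,0]],
  [[0.235,-0.011,-0.043],[0,-4,0]],
  [[0.28,-0.011,-0.051],[0,-5,0]],
  [[0.325,-0.011,-0.059],[0,-6,0]],
  [[0.36,-0.011,-0.066],[0,-6.6,0]],
])

```text
time_s: 6.9
ee_pos: [0.5873, -0.1075, 0.2173]
eef_rot: [-1.332, 1.007, -1.002]
wrist_force: [0.7, 0.0, -3.9]
opening: 0.0383
```

```bash
python3 - <<'E'
from h import *
d=np.load("/tmp/fix.npz"); O,xd,yd=d["O"],d["xd"],d["yd"]
go([*(O+.007*xd),.22],-yd)
E
```

```text
shift [ 0.0891 -0.0025 -0.0238] turn [ 0.3  -0.08  0.01] t 6.9 j6 0.99 F [ 0.71  0.02 -3.89] open 0.0383
```

apply_moves([
  [[0.03,0,-0.008],[0.3,0,0]],
  [[0.055,0,-0.015],[0.3,0,0]],
  [[0.075,0,-0.02],[0.3,0,0]],
  [[0.086,0,-0.023],[0.3,0,0]],
  [[0.089,0,-0.024],[0.3,0,0]],
  [[0.089,0,-0.024],[0.3,0,0]],
  [[0.089,0,-0.024],[0.3,0,0]],
])

```text
time_s: 7.6
ee_pos: [0.5882, -0.1986, 0.2173]
eef_rot: [-1.327, 1.003, -1.002]
wrist_force: [0.5, -1.1, -4.7]
opening: 0.0387
```

```bash
python3 - <<'E'
from h import *
d=np.load("/tmp/fix.npz"); O,xd,yd=d["O"],d["xd"],d["yd"]
go([*(O+.007*xd),.11],-yd)
f=grab("wrist"); save(f,"w5.png",s=1.4); np.savez("/tmp/w5",**f)
f2=grab("scene"); np.savez("/tmp/s5",**f2)
P=cloud(f); g=f["image"].astype(int); z=P[...,2]
a=(P[...,:2]-O)@xd; b=(P[...,:2]-O)@yd
m=(g.max(2)-g.min(2)<45)&(g.min(2)>90)&(np.hypot(a-.007,b)<.03)&(z>.13)
print("blank seen",m.sum(),[np.percentile(q[m],[1,50,99]).round(4) for q in(a,b,z)] if m.any() else "")
E
```

```text
shift [0.0013 0.1073 0.0002] turn [ 0.02 -0.02 -0.04] t 7.6 j6 0.85 F [ 0.46 -1.11 -4.69] open 0.0387
blank seen 7688 [array([-0.0089,  0.0158,  0.0283]), array([-0.0211, -0.0022,  0.0199]), array([0.1559, 0.2448, 0.2566])]
```

View pics/w5.png

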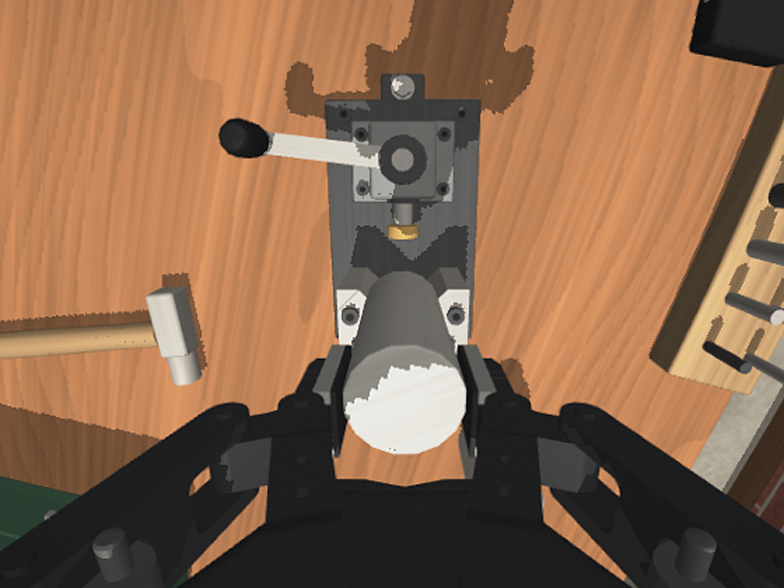

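The blank hangs between the jaws over the plate in front of the V, with its top at (405,400) and the open pad at (403,232). The top's height above the TCP looks odd, so I'll check that and the tilt before lowering.

```bash
python3 - <<'E'
from h import *
d=np.load("/tmp/fix.npz"); O,xd,yd=d["O"],d["xd"],d["yd"]
for n in ("w5","s5"):
    f=dict(np.load(f"/tmp/{n}.npz")); P=cloud(f); g=f["image"].astype(int); z=P[...,2]
    a=(P[...,:2]-O)@xd; b=(P[...,:2]-O)@yd; cyl=(np.hypot(a-.008,b)<.026)&(z>.1)&(z<.28)&(g.max(2)-g.min(2)<45)
    zz,ct=np.histogram(z[cyl],np.arange(.1,.28,.004))[0],0
    print(n,zz)
    top=cyl&(z>np.percentile(z[cyl],97)-.012)
    m=cyl&(g.min(2)>150)
    q=np.c_[a[m],b[m],np.ones(m.sum())]
    if len(q)>20: co=np.linalg.lstsq(q,z[m],rcond=None)[0]; print("bright: zmed",np.median(z[m]),"slopes",co[:2],"ext",np.ptp(a[m]),np.ptp(b[m]), "n",m.sum())
    # side tilt: front line (max a) per z bin, |b|<4mm
    s=cyl&(np.abs(b)<.005)
    for lo in np.arange(.12,.25,.02):
        k=s&(z>=lo)&(z<lo+.02)
        if k.sum()>5: print(round(lo,2),k.sum(),"a",np.median(a[k]).round(4))
E
```

```text
w5 [   0    0    0    0    0    0    0    0    0    0    0   14   60   60
   57   77   67   73   74   91   88  102   90  110  116  130  138  137
  155  168  218  277  293  324  356  612 5495  248  312  573   82   79
  137  184   23]
bright: zmed 0.24505524389075026 slopes [-0.00457715  0.03069887] ext 0.03368476654637584 0.042262649842121136 n 4082
0.14 56 a 0.028
0.16 117 a 0.028
0.18 154 a 0.0279
0.2 218 a 0.0279
0.22 328 a 0.0279
0.24 1861 a 0.0111
s5 [  0   0   0   0   0   0   0   0   0   0   1  14  14  23  12  21  25  15
  21  23  15  22  19  18  22  22  16  18  15  18  16  21  20  24  21 112
  94  13  18  12   8  13   7   4   1]
bright: zmed 0.24394944340174712 slopes [-0.00405762 -0.00434451] ext 0.02727399340493409 0.03361946982561914 n 152
0.14 16 a -0.0119
0.16 22 a -0.0124
0.18 21 a -0.012
0.2 25 a -0.0121
0.22 23 a -0.012
0.24 57 a -0.0014
```

The depth fit puts the blank upright, with its axis at fixture x = 0.008 and its top at z = 0.2445, so its foot is at 0.1445. I shift 3 mm towards the V to clear the pad, then lower it.

apply_moves([
  [[0.003,0.015,0],[0,0,0]],
  [[0.003,0.04,0],[0,0,0]],
  [[0.003,0.065,0],[0,0,0]],
  [[0.003,0.085,0],[0,0,0]],
  [[0.003,0.1,0],[0,0,0]],
  [[0.003,0.11,0],[0,0,0]],
  [[0.003,0.117,0],[0,0,0]],
  [[0.003,0.12,0],[0,0,0]],
  [[0.003,0.12,0],[0,0,0]],
])

```text
time_s: 8.6
ee_pos: [0.5894, -0.2013, 0.0976]
eef_rot: [-1.328, 1.002, -1.002]
wrist_force: [-0.8, -0.6, -4.7]
opening: 0.0387
```

apply_moves([
  [[0,0.001,0],[0,0,0]],
  [[0,0.002,0],[0,0,0]],
  [[0,0.003,0],[0,0,0]],
  [[0,0.003,0],[0,0,0]],
])

```text
time_s: 9.0
ee_pos: [0.5894, -0.2013, 0.0947]
eef_rot: [-1.328, 1.002, -1.002]
wrist_force: [0.8, -0.0, -4.9]
opening: 0.0384
```

apply_moves([
  [[0,0.001,0],[0,0,0]],
  [[0,0.001,0],[0,0,0]],
  [[0,0.001,0],[0,0,0]],
])

```text
time_s: 9.3
ee_pos: [0.5894, -0.2013, 0.0937]
eef_rot: [-1.328, 1.002, -1.002]
wrist_force: [-0.6, -0.1, -4.2]
opening: 0.0384
```

apply_moves([
  [[0,0.001,0],[0,0,0]],
  [[0,0.001,0],[0,0,0]],
  [[0,0.001,0],[0,0,0]],
])

```text
time_s: 9.6
ee_pos: [0.5896, -0.2014, 0.093]
eef_rot: [-1.328, 1.002, -1.003]
wrist_force: [0.1, -0.0, -2.8]
opening: 0.039
```

apply_moves([
  [[0,0.0007,0],[0,0,0]],
  [[0,0.0007,0],[0,0,0]],
  [[0,0.0007,0],[0,0,0]],
])

```text
time_s: 9.9
ee_pos: [0.59, -0.2016, 0.0929]
eef_rot: [-1.327, 1.001, -1.004]
wrist_force: [-1.0, -0.2, 3.2]
opening: 0.0385
```

apply_moves([
  [[0,0,0],[0,0,0]],
  [[0,0,0],[0,0,0]],
  [[0,0,0],[0,0,0]],
  [[0,0,0],[0,0,0]],
  [[0,0,0],[0,0,0]],
], gripper=0.06)

```text
time_s: 10.4
ee_pos: [0.59, -0.2016, 0.0928]
eef_rot: [-1.327, 1.001, -1.004]
wrist_force: [0.1, -0.4, 0.1]
opening: 0.0599
```

apply_moves([
  [[0,-0.015,0],[0,0,0]],
  [[0,-0.04,0],[0,0,0]],
  [[0,-0.07,0],[0,0,0]],
  [[0,-0.09,0],[0,0,0]],
  [[0,-0.09,0],[0,0,0]],
])

```text
time_s: 10.9
ee_pos: [0.5918, -0.2024, 0.1862]
eef_rot: [-1.326, 0.996, -1.008]
wrist_force: [0.9, 0.3, -0.3]
opening: 0.0601
```

```bash
cat > chk.py <<'E'
from h import *
d=np.load("/tmp/fix.npz"); O,xd,yd=d["O"],d["xd"],d["yd"]
for n in ("wrist","scene","top"):
    f=grab(n); np.savez("/tmp/c_"+n,**f); P=cloud(f); g=f["image"].astype(int); z=P[...,2]
    a=(P[...,:2]-O)@xd; b=(P[...,:2]-O)@yd
    m=((np.hypot(a-.005,b)<.028)&(z>.108)&(z<.128)&(g.max(2)-g.min(2)<45)&(g.min(2)>60)).astype(np.uint8)
    m=cv2.morphologyEx(m,cv2.MORPH_CLOSE,np.ones((3,3)))
    cs=cv2.findContours(m,cv2.RETR_EXTERNAL,cv2.CHAIN_APPROX_NONE)[0]
    if not cs: print(n,"none"); continue
    c=max(cs,key=cv2.contourArea); k=m>0; zt=np.median(z[k])
    W=plane(f,c.reshape(-1,2),.12)[:,:2]; (u,v),r=cv2.minEnclosingCircle((np.c_[(W-O)@xd,(W-O)@yd]*1e3).astype(np.float32))
    A=np.c_[a[k],b[k],np.ones(k.sum())]; co=np.linalg.lstsq(A,z[k],rcond=None)[0]
    print(n,"top z %.4f"%zt,"centre mm %.1f %.1f r %.1f"%(u,v,r),"slope",co[:2].round(3),"n",k.sum())
E
python3 chk.py; python3 -c "
from h import *
d=np.load('/tmp/fix.npz'); go([*(d['O']+.048*d['xd']),.18],-d['yd'])"
```

```text
wrist top z 0.1204 centre mm 6.4 -1.1 r 20.8 slope [ 0.31  -0.008] n 2255
scene top z 0.1185 centre mm 1.2 -4.1 r 22.2 slope [-1.186 -0.874] n 262
top none
shift [-0.0427  0.0018 -0.0001] turn [-0.02  0.02  0.01] t 11.05 j6 0.85 F [-0.75  1.23 -0.9 ] open 0.0599
```

The blank stands on the plate: its top is at z = 0.1204, and its axis at fixture x ≈ 6 mm, y ≈ -1 mm. The scene-camera fit caught the side of the blank, so I don't use it. Next I shut the fingers, step to the clamp side and tilt 4° so the tip leads, then go down.

apply_moves([
  [[-0.02,0,0],[0,0,-2]],
  [[-0.041,0,0],[0,0,-4]],
  [[-0.041,0,0],[0,0,-4]],
  [[-0.041,0,0],[0,0,-4]],
  [[-0.041,0.03,0],[0,0,-4]],
  [[-0.041,0.06,0],[0,0,-4]],
  [[-0.041,0.085,0],[0,0,-4]],
  [[-0.041,0.1,0],[0,0,-4]],
  [[-0.041,0.106,0],[0,0,-4]],
  [[-0.041,0.112,0],[0,0,-4]],
], gripper=0.0)

```text
time_s: 12.05
ee_pos: [0.5782, -0.1626, 0.0691]
eef_rot: [-1.37, 0.963, -1.055]
wrist_force: [0.0, 0.7, 0.6]
opening: 0.0001
```

```bash
cat > pos.py <<'E'
from h import *
d=np.load("/tmp/fix.npz"); O,xd,yd=d["O"],d["xd"],d["yd"]; s=env.read_state()
p=s["ee_pos"]; F=s["wrist_force"]; print("t",s["time_s"],"TCP fixture",((p[:2]-O)@xd).round(4),((p[:2]-O)@yd).round(4),p[2].round(4),"F fix",(F[:2]@xd).round(2),(F[:2]@yd).round(2),F[2].round(2),"open",s["opening"])
E
python3 pos.py; python3 -c "
from h import *
f=grab('wrist'); save(f,'w6.png')"
```

```text
t 12.05 TCP fixture 0.0455 -0.0 0.0691 F fix 0.68 -0.24 0.55 open 0.00011079366017687485
```

View pics/w6.png

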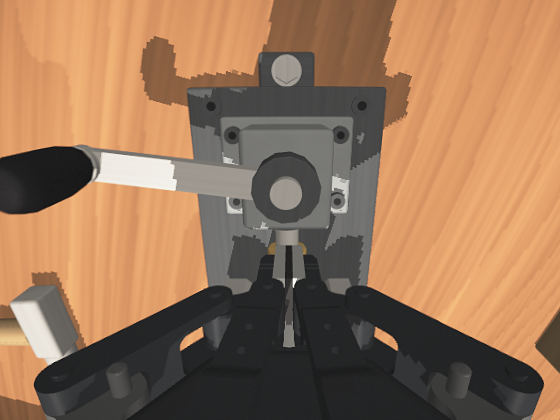

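The shut fingers stand between the pad (288,247) and the blank, which is hidden behind them, and they are clear of the lever. Now I push in small steps while watching the force.

apply_moves([
  [[0.002,0,0],[0,0,0]],
  [[0.004,0,0],[0,0,0]],
  [[0.006,0,0],[0,0,0]],
  [[0.007,0,0],[0,0,0]],
  [[0.008,0,0],[0,0,0]],
  [[0.009,0,0],[0,0,0]],
  [[0.01,0,0],[0,0,0]],
  [[0.011,0,0],[0,0,0]],
  [[0.011,0,0],[0,0,0]],
])

```text
time_s: 13.0
ee_pos: [0.5809, -0.1729, 0.0694]
eef_rot: [-1.37, 0.963, -1.055]
wrist_force: [-0.6, 0.5, 0.4]
opening: -0.0
```

```bash
python3 pos.py; python3 pos.py
```

```text
t 13.0 TCP fixture 0.0349 0.0002 0.0694 F fix 0.6 0.43 0.44 open -4.034694215766281e-05
t 13.0 TCP fixture 0.0349 0.0002 0.0694 F fix 0.6 0.43 0.44 open -4.034694215766281e-05
```

apply_moves([
  [[0.0005,0,0],[0,0,0]],
  [[0.001,0,0],[0,0,0]],
  [[0.0015,0,0],[0,0,0]],
  [[0.002,0,0],[0,0,0]],
  [[0.002,0,0],[0,0,0]],
])

```text
time_s: 13.5
ee_pos: [0.5814, -0.1749, 0.0694]
eef_rot: [-1.371, 0.963, -1.055]
wrist_force: [0.1, 1.3, -0.8]
opening: 0.0002
```

apply_moves([
  [[0.0005,0,0],[0,0,0]],
  [[0.001,0,0],[0,0,0]],
  [[0.001,0,0],[0,0,0]],
])

```text
time_s: 13.8
ee_pos: [0.5813, -0.1755, 0.0694]
eef_rot: [-1.37, 0.964, -1.054]
wrist_force: [-1.3, 1.7, 0.6]
opening: -0.0005
```

```bash
python3 pos.py
```

```text
t 13.8 TCP fixture 0.0322 0.0005 0.0694 F fix 1.96 0.79 0.56 open -0.0004500341559381164
```

apply_moves([
  [[0.0005,0,0],[0,0,0]],
  [[0.001,0,0],[0,0,0]],
  [[0.001,0,0],[0,0,0]],
])

```text
time_s: 14.1
ee_pos: [0.5812, -0.1763, 0.0693]
eef_rot: [-1.37, 0.964, -1.053]
wrist_force: [-1.7, 2.1, 0.6]
opening: 0.0002
```

apply_moves([
  [[0.0005,0,0],[0,0,0]],
  [[0.001,0,0],[0,0,0]],
  [[0.001,0,0],[0,0,0]],
])

```text
time_s: 14.4
ee_pos: [0.5812, -0.1767, 0.0692]
eef_rot: [-1.37, 0.965, -1.052]
wrist_force: [-3.8, 5.1, 1.8]
opening: 0.0
```

```bash
python3 pos.py
```

```text
t 14.4 TCP fixture 0.0312 0.0009 0.0692 F fix 5.95 2.23 1.8 open 4.183870896385521e-05
```

apply_moves([
  [[0.001,0,-0.0004],[0,0,0]],
  [[0.001,0,-0.0004],[0,0,0]],
  [[0.001,0,-0.0004],[0,0,0]],
])

```text
time_s: 14.7
ee_pos: [0.5811, -0.1767, 0.0693]
eef_rot: [-1.368, 0.965, -1.05]
wrist_force: [-2.0, 5.6, 1.9]
opening: -0.0001
```

```bash
python3 pos.py
```

```text
t 14.7 TCP fixture 0.0311 0.001 0.0693 F fix 5.97 0.4 1.92 open -0.0001224970233328559
```

The blank is home, with the stiffness about 6 N/mm and the side force near zero. I go up to about 12 N and hold.

apply_moves([
  [[0.0013,0,-0.0002],[0,0,0]],
  [[0.0016,0,-0.0002],[0,0,0]],
  [[0.0019,0,-0.0002],[0,0,0]],
  [[0.0019,0,-0.0002],[0,0,0]],
])

```text
time_s: 15.1
ee_pos: [0.5811, -0.1768, 0.0693]
eef_rot: [-1.366, 0.966, -1.047]
wrist_force: [-1.5, 7.8, 2.5]
opening: -0.0002
```

```bash
python3 pos.py
```

```text
t 15.1 TCP fixture 0.0311 0.001 0.0693 F fix 7.92 -0.74 2.54 open -0.00023275799384737264
```

apply_moves([
  [[0.0022,0,-0.0001],[0,0,0]],
  [[0.0025,0,-0.0001],[0,0,0]],
  [[0.0028,0,-0.0001],[0,0,0]],
  [[0.0028,0,-0.0001],[0,0,0]],
  [[0.0028,0,-0.0001],[0,0,0]],
  [[0.0028,0,-0.0001],[0,0,0]],
  [[0.0028,0,-0.0001],[0,0,0]],
])

```text
time_s: 15.8
ee_pos: [0.5812, -0.1768, 0.0693]
eef_rot: [-1.363, 0.967, -1.042]
wrist_force: [-3.0, 10.7, 5.6]
opening: 0.0002
```

```bash
python3 pos.py
```

```text
t 15.8 TCP fixture 0.031 0.001 0.0693 F fix 11.12 -0.07 5.61 open 0.00017275405885357415
```

apply_moves([
  [[0.0029,0,0],[0,0,0]],
  [[0.0029,0,0],[0,0,0]],
  [[0.0029,0,0],[0,0,0]],
  [[0.0029,0,0],[0,0,0]],
  [[0.0029,0,0],[0,0,0]],
  [[0.0029,0,0],[0,0,0]],
  [[0.0029,0,0],[0,0,0]],
  [[0.0029,0,0],[0,0,0]],
  [[0.0029,0,0],[0,0,0]],
  [[0.0029,0,0],[0,0,0]],
])

```text
time_s: 16.8
ee_pos: [0.5811, -0.1767, 0.0691]
eef_rot: [-1.36, 0.969, -1.037]
wrist_force: [-3.9, 10.6, 4.5]
opening: 0.0003
```

```bash
python3 pos.py; python3 - <<'E'
from h import *
d=np.load("/tmp/fix.npz"); O,xd,yd=d["O"],d["xd"],d["yd"]
for n in("scene",):
    f=grab(n); P=cloud(f); g=f["image"].astype(int); z=P[...,2]; a=(P[...,:2]-O)@xd; b=(P[...,:2]-O)@yd
    k=(np.hypot(a,b)<.027)&(z>.094)&(z<.13)&(g.max(2)-g.min(2)<45)&(g.min(2)>90)
    t=k&(z>.115)&(z<.124); print(n,t.sum(),"top z",np.median(z[t]),"a",np.percentile(a[t],[2,98]),"b",np.percentile(b[t],[2,98]))
    save(f,"s7.png",(180,190,310,330),4)
E
python3 pos.py
```

```text
t 16.8 TCP fixture 0.0311 0.001 0.0691 F fix 11.22 0.87 4.47 open 0.0003451297465416314
scene 235 top z 0.1190351201564187 a [-0.01845437  0.01981623] b [-0.01759374  0.01804393]
t 16.85 TCP fixture 0.0311 0.001 0.0691 F fix 10.34 0.16 4.73 open -0.0003787754474498518
```

View pics/s7.png

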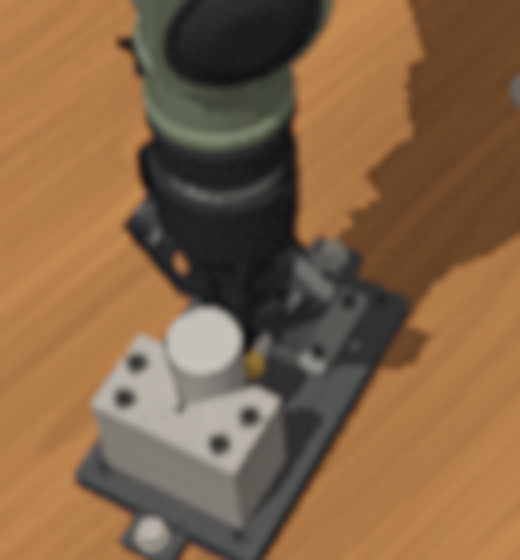

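The blank (205,345 in the crop) sits in the V upright, with its top centre within 1 mm of the seated axis, and about 11 N has been held for over 1.5 s. Now I ease off, back away and rise.

apply_moves([
  [[0.0015,0,0],[0,0,0]],
  [[0,0,0],[0,0,0]],
  [[-0.002,0,0],[0,0,0]],
  [[-0.005,0,0],[0,0,0]],
  [[-0.01,0,0],[0,0,0]],
  [[-0.011,-0.02,0],[0,0,0]],
  [[-0.011,-0.05,0],[0,0,0]],
  [[-0.011,-0.09,0],[0,0,0]],
  [[-0.011,-0.12,0],[0,0,0]],
  [[-0.011,-0.12,0],[0,0,0]],
])

```text
time_s: 17.85
ee_pos: [0.5795, -0.1615, 0.1937]
eef_rot: [-1.358, 0.961, -1.044]
wrist_force: [0.5, -0.5, 0.4]
opening: -0.0001
```

```bash
python3 chk.py; python3 - <<'E'
from h import *
d=np.load("/tmp/fix.npz"); O,xd,yd=d["O"],d["xd"],d["yd"]
f=dict(np.load("/tmp/c_wrist.npz")); P=cloud(f); g=f["image"].astype(int); z=P[...,2]; a=(P[...,:2]-O)@xd; b=(P[...,:2]-O)@yd
m=(g.max(2)<90)&(z>.112)&(z<.126)&(np.hypot(a-.095,b-.093)<.035)
print("handle top n",m.sum(),"a",np.percentile(a[m],[2,50,98]).round(4),"b",np.percentile(b[m],[2,50,98]).round(4),"z",np.percentile(z[m],[50,98]).round(4))
c=(m).astype(np.uint8); cs=cv2.findContours(c,cv2.RETR_EXTERNAL,cv2.CHAIN_APPROX_NONE)[0]; c=max(cs,key=cv2.contourArea); print(c.reshape(-1,2).min(0),c.reshape(-1,2).max(0))
arm=(z>.075)&(z<.115)&(b>.025)&(b<.075)&(abs(a-.09)<.03)&(g.min(2)>110); co=np.polyfit(b[arm],a[arm],1); print("arm",arm.sum(),"lever angle",np.arctan(co[0]),"a at b=0",co[1])
save(f,"w8.png")
E
```

```text
wrist top z 0.1153 centre mm 9.6 0.4 r 18.5 slope [1.425 0.238] n 343
scene top z 0.1188 centre mm -3.2 -1.8 r 21.7 slope [0.052 0.041] n 257
top none
handle top n 623 a [0.0907 0.0999 0.1082] b [0.0847 0.0916 0.1011] z [0.119  0.1213]
[142 127] [170 155]
arm 969 lever angle 0.12785852996958832 a at b=0 0.08676342992209542
```

View pics/w8.png

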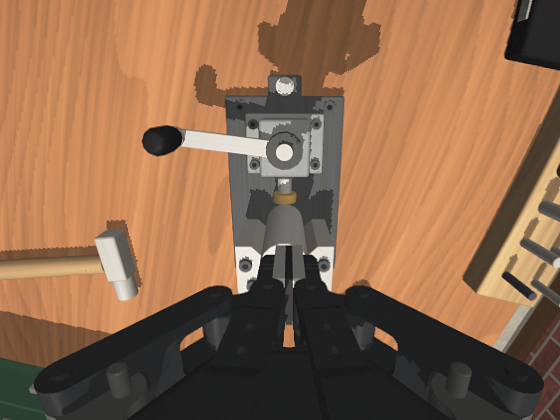

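```bash
python3 - <<'E'
from h import *
d=np.load("/tmp/fix.npz"); O,xd,yd=d["O"],d["xd"],d["yd"]
f=dict(np.load("/tmp/c_wrist.npz")); P=cloud(f); g=f["image"].astype(int); z=P[...,2]; a=(P[...,:2]-O)@xd; b=(P[...,:2]-O)@yd
arm=(z>.05)&(z<.115)&(b>.04)&(b<.075)&(abs(a-.093)<.02)&(g.min(2)>110); print("arm z",np.percentile(z[arm],[2,50,98]))
go([*(O+.0985*xd+.0935*yd),.19],xd-yd)
E
```

```text
arm z [0.07450185 0.07637942 0.07785868]
shift [-0.0505 -0.0047 -0.0918] turn [  1.12 -44.69   2.74] t 18.0 j6 0.91 F [-0.8   0.08 -0.17] open 0.0003
```

apply_moves([
  [[-0.02,-0.005,-0.035],[0.2,-8,0.5]],
  [[-0.04,-0.005,-0.07],[0.5,-16,1]],
  [[-0.0505,-0.005,-0.092],[0.7,-24,1.5]],
  [[-0.0505,-0.005,-0.092],[0.9,-32,2]],
  [[-0.0505,-0.005,-0.092],[1.1,-40,2.5]],
  [[-0.0505,-0.005,-0.092],[1.1,-44.7,2.7]],
  [[-0.0505,-0.005,-0.092],[1.1,-44.7,2.7]],
  [[-0.0505,-0.005,-0.092],[1.1,-44.7,2.7]],
], gripper=0.055)

```text
time_s: 18.8
ee_pos: [0.4728, -0.137, 0.1892]
eef_rot: [-1.534, 0.401, -0.399]
wrist_force: [0.5, -0.2, 0.4]
opening: 0.0552
```

```bash
python3 - <<'E'
from h import *
d=np.load("/tmp/fix.npz"); O,xd,yd=d["O"],d["xd"],d["yd"]
go([*(O+.0985*xd+.0935*yd),.088],xd-yd)
f=grab("wrist");P=cloud(f); g=f["image"].astype(int); z=P[...,2]; a=(P[...,:2]-O)@xd; b=(P[...,:2]-O)@yd
m=(g.max(2)<90)&(z>.115)&(z<.126)&(np.hypot(a-.0985,b-.0935)<.025)
print("handle top n",m.sum(),"a",np.percentile(a[m],[2,50,98]).round(4),"b",np.percentile(b[m],[2,50,98]).round(4),"z",np.percentile(z[m],[50,98]).round(4)) if m.any() else 0
# seat check: blank top in wrist/top views
for n,ff in(("wrist",f),("top",grab("top"))):
    P=cloud(ff); g=ff["image"].astype(int); z=P[...,2]; a=(P[...,:2]-O)@xd; b=(P[...,:2]-O)@yd
    m=(np.hypot(a,b)<.03)&(z>.105)&(z<.135)&(g.max(2)-g.min(2)<45)
    if m.sum()>20: print(n,m.sum(),"blank a",np.percentile(a[m],[2,98]).round(4),"b",np.percentile(b[m],[2,98]).round(4),np.median(z[m]))
E
```

```text
shift [0.001  0.1012 0.0003] turn [ 0.05 -0.11 -0.09] t 18.8 j6 0.08 F [ 0.48 -0.18  0.39] open 0.0552
handle top n 453 a [0.0911 0.0998 0.1073] b [0.0869 0.0957 0.1035] z [0.1194 0.1212]
wrist 318 blank a [-0.0001  0.0207] b [-0.0005  0.0205] 0.11115635808817409
```

apply_moves([
  [[0.001,0.03,0],[0,0,0]],
  [[0.001,0.06,0],[0,0,0]],
  [[0.001,0.085,0],[0,0,0]],
  [[0.001,0.097,0],[0,0,0]],
  [[0.001,0.1,0],[0,0,0]],
])

```text
time_s: 19.4
ee_pos: [0.4729, -0.1371, 0.0884]
eef_rot: [-1.534, 0.402, -0.397]
wrist_force: [-0.5, 0.7, -0.6]
opening: 0.055
```

apply_moves([
  [[0,0,0],[0,0,0]],
  [[0,0,0],[0,0,0]],
  [[0,0,0],[0,0,0]],
  [[0,0,0],[0,0,0]],
  [[0,0,0],[0,0,0]],
  [[0,0,0],[0,0,0]],
], gripper=0.01, squeeze=25)

```text
time_s: 20.0
ee_pos: [0.4733, -0.1378, 0.0894]
eef_rot: [-1.535, 0.402, -0.398]
wrist_force: [-3.3, -1.6, 6.1]
opening: 0.0208
```

```bash
python3 pos.py; cat > arc.py <<'E'
from h import *
d=np.load("/tmp/fix.npz"); O,xd,yd=d["O"],d["xd"],d["yd"]; s=env.read_state()
R=Ro.from_rotvec(s["eef_rot"]).as_matrix(); p=s["ee_pos"]; a,b=(p[:2]-O)@xd-.086,(p[:2]-O)@yd
th=np.arctan2(a,b); print("th",th.round(3),"r",np.hypot(a,b).round(4))
for t in map(float,sys.argv[1:]):
    q=O+xd*(.086+.095*np.sin(t))+yd*.095*np.cos(t); print(t,(R.T@(np.r_[q,p[2]]-p)).round(4))
E
python3 arc.py .2 .3 .4 .5 .6 .7 .8 .9 1.0 1.1 1.2 1.3 1.4
```

```text
t 20.0 TCP fixture 0.0981 0.0941 0.0894 F fix -0.62 3.56 6.07 open 0.020781772476431655
th 0.128 r 0.0949
0.2 [-0.0041 -0.      0.0055]
0.3 [-0.009  -0.      0.0136]
0.4 [-0.013  -0.      0.0222]
0.5 [-0.0161 -0.      0.0312]
0.6 [-0.0184 -0.      0.0404]
0.7 [-0.0197 -0.0001  0.0498]
0.8 [-0.02   -0.0001  0.0593]
0.9 [-0.0194 -0.0001  0.0688]
1.0 [-0.0179 -0.0001  0.0782]
1.1 [-0.0154 -0.0001  0.0873]
1.2 [-0.0121 -0.0002  0.0962]
1.3 [-0.0078 -0.0002  0.1047]
1.4 [-0.0027 -0.0002  0.1128]
```

The handle is gripped: radius 94.9 mm, angle 0.128 rad. Now I swing it along the arc.

apply_moves([
  [[-0.0041,0,0.0055],[0,0,0]],
  [[-0.009,0,0.0136],[0,0,0]],
  [[-0.013,0,0.0222],[0,0,0]],
  [[-0.0161,0,0.0312],[0,0,0]],
  [[-0.0184,0,0.0404],[0,0,0]],
  [[-0.0197,0,0.0498],[0,0,0]],
  [[-0.02,0,0.0593],[0,0,0]],
  [[-0.0194,0,0.0688],[0,0,0]],
  [[-0.0194,0,0.0688],[0,0,0]],
])

```text
time_s: 20.9
ee_pos: [0.4868, -0.0665, 0.0888]
eef_rot: [-1.534, 0.406, -0.393]
wrist_force: [-8.1, 2.6, 5.3]
opening: 0.0209
```

```bash
python3 pos.py; python3 arc.py 1.0 1.1 1.2 1.3 1.4 1.45 1.5 1.55
```

```text
t 20.9 TCP fixture 0.163 0.0615 0.0888 F fix 4.74 7.1 5.32 open 0.020916887155069883
th 0.896 r 0.0985
1.0 [ 0.0051 -0.0001  0.0093]
1.1 [ 0.0075 -0.0001  0.0185]
1.2 [ 0.0109 -0.0002  0.0274]
1.3 [ 0.0152 -0.0002  0.0359]
1.4 [ 0.0202 -0.0003  0.0439]
1.45 [ 0.0231 -0.0003  0.0477]
1.5 [ 0.0261 -0.0004  0.0514]
1.55 [ 0.0293 -0.0004  0.0549]
```

apply_moves([
  [[0.004,0,0.0093],[0,0,0]],
  [[0.0075,0,0.0185],[0,0,0]],
  [[0.0109,0,0.0274],[0,0,0]],
  [[0.0152,0,0.0359],[0,0,0]],
  [[0.0202,0,0.0439],[0,0,0]],
  [[0.0231,0,0.0477],[0,0,0]],
  [[0.0255,0,0.0505],[0,0,0]],
  [[0.0255,0,0.0505],[0,0,0]],
])

```text
time_s: 21.7
ee_pos: [0.5318, -0.0343, 0.0883]
eef_rot: [-1.535, 0.41, -0.39]
wrist_force: [-4.6, -0.3, 5.2]
opening: 0.021
```

```bash
python3 pos.py; python3 arc.py 1.45 1.5 1.55 1.6
```

```text
t 21.7 TCP fixture 0.1816 0.0095 0.0883 F fix 0.95 4.55 5.24 open 0.020999110622291584
th 1.472 r 0.0961
1.45 [-0.0005  0.     -0.0023]
1.5 [ 0.0025 -0.      0.0014]
1.55 [ 0.0057 -0.0001  0.0049]
1.6 [ 0.0091 -0.0001  0.0083]
```

apply_moves([
  [[0.003,0,0.0025],[0,0,0]],
  [[0.0057,0,0.005],[0,0,0]],
  [[0.0057,0,0.005],[0,0,0]],
  [[0.0057,0,0.005],[0,0,0]],
])

```text
time_s: 22.1
ee_pos: [0.5327, -0.0338, 0.0882]
eef_rot: [-1.54, 0.42, -0.384]
wrist_force: [-18.7, -6.0, 15.8]
opening: 0.0207
```

```bash
python3 pos.py; python3 arc.py
```

```text
t 22.1 TCP fixture 0.1819 0.0085 0.0882 F fix -0.68 19.68 15.79 open 0.02070069633420105
th 1.482 r 0.0962
```

The lever is at its stop: the force rose to 20 N with almost no movement. I ease off, open and leave straight up.

apply_moves([
  [[0,0,0],[0,0,0]],
  [[0,0,0],[0,0,0]],
  [[0,0,0],[0,0,0]],
])

```text
time_s: 22.4
ee_pos: [0.5319, -0.0341, 0.0883]
eef_rot: [-1.541, 0.422, -0.383]
wrist_force: [-5.4, -4.4, 4.9]
opening: 0.0206
```

apply_moves([
  [[0,0,0],[0,0,0]],
  [[0,0,0],[0,0,0]],
  [[0,0,0],[0,0,0]],
  [[0,0,0],[0,0,0]],
  [[0,-0.03,0],[0,0,0]],
  [[0,-0.07,0],[0,0,0]],
  [[0,-0.11,0],[0,0,0]],
  [[0,-0.15,0],[0,0,0]],
  [[0,-0.19,0],[0,0,0]],
  [[0,-0.19,0],[0,0,0]],
], gripper=0.055)

```text
time_s: 23.4
ee_pos: [0.5399, -0.0342, 0.2841]
eef_rot: [-1.54, 0.413, -0.391]
wrist_force: [1.6, 0.3, 0.4]
opening: 0.0553
```

```bash
python3 - <<'E'
from h import *
d=np.load("/tmp/fix.npz"); O,xd,yd=d["O"],d["xd"],d["yd"]; print(env.read_state()["time_s"],env.read_state()["ee_pos"])
f=grab("wrist"); save(f,"w9.png",s=1.4); P=cloud(f); g=f["image"].astype(int); z=P[...,2]; a=(P[...,:2]-O)@xd; b=(P[...,:2]-O)@yd
m=(g.max(2)<90)&(z>.112)&(z<.126)&(np.hypot(a-.18,b-.007)<.04)
if m.any(): 
    ca,cb=[(q[m].min()+q[m].max())/2 for q in(a,b)]; print("handle",m.sum(),ca,cb,"lever",np.arctan2(ca-.086,cb))
arm=(z>.07)&(z<.085)&(a>.11)&(a<.165)&(abs(b)<.03)&(g.min(2)>90)
if arm.sum()>50: co=np.polyfit(a[arm],b[arm],1); print("arm slope",co,"lever",np.pi/2-np.arctan(co[0]))
f2=grab("scene")
for n,ff in(("wrist",f),("scene",f2)):
    P=cloud(ff); g=ff["image"].astype(int); z=P[...,2]; a=(P[...,:2]-O)@xd; b=(P[...,:2]-O)@yd
    m=(np.hypot(a,b)<.028)&(z>.116)&(z<.124)&(g.max(2)-g.min(2)<45)
    if m.sum()>20: print(n,m.sum(),"blank a",np.percentile(a[m],[2,98]).round(4),"b",np.percentile(b[m],[2,98]).round(4),np.median(z[m]).round(4))
save(f2,"s9.png",(180,190,310,330),4)
E
```

```text
23.4 [ 0.53994615 -0.03422343  0.28411721]
handle 278 0.18210746693042176 0.008925728803906362 lever 1.4781895941028487
arm slope [ 0.08351375 -0.00683172] lever 1.4874759266697282
wrist 92 blank a [-0.01    0.0172] b [0.0114 0.02  ] 0.1203
scene 223 blank a [-0.0183  0.0163] b [-0.0176  0.0179] 0.119
```

View pics/w9.png

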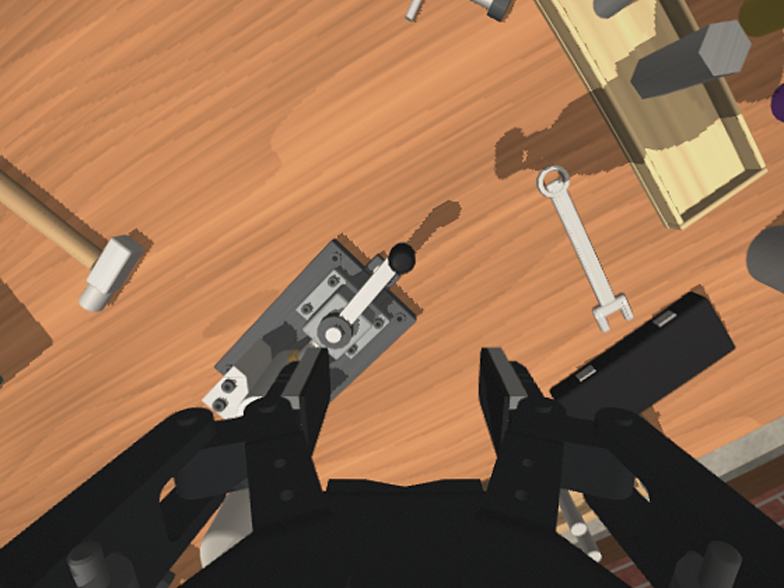

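The lever is fully over, with its handle at (402,257). Two fits give it 1.48 and 1.49 rad. The blank's top is at z ≈ 0.12, within about 1 mm of the seated axis, and the gripper is well clear. I hand in.

```bash
python3 -c "
from plant import env
print(env.job_done(), env.read_state()['time_s'])"
```

```text
the job is handed in; nothing more can be done
the job is handed in; nothing more can be done
```

The blank is clamped in the V and the job is handed in, at about 23.5 s on the robot's clock; no verdict was reported. I took the thick round from the end of the stock tray and stood it in front of the V. With the clamp open I pushed it home with shut fingers, holding about 11 N for over 1.5 s. Then I gripped the lever handle and swung it to its stop.

**Last checks that agreed:**
- **Lever:** it measured 1.48 rad from the handle and 1.49 rad from the arm, so above the 1.4 needed.
- **Blank:** the scene camera put its top at z = 0.119 m (expected 0.120) and its axis about 1 mm from the seated axis.
- **Gripper:** it is open, about 0.28 m above the bench and touching nothing.
- **Other bars and tools:** I saw none of them disturbed in the last picture, but I did not measure them.

**Checks that fell short or disagreed:**
- The push measured 10 to 11 N, a little under the 12 N asked for.
- The lever's stop was met with about 20 N of side force, plus 16 N upward, before I eased off.
- After the push and at the end, the wrist views of the blank's top were partly hidden by the fingers, and some automatic circle fits were off by several millimetres. I did not use those.
- The top camera could not find the blank on the fixture, so the final seat rests mainly on the scene camera.
- The forces on the V faces and the pad cannot be read directly, so I did not check those.

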